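# Hold a circuit card ready over the tester's socket

### The job

Slide the green circuit card straight up out of the slotted rack by its top edge and carry it over the top of the parts organiser, bumping nothing and leaving the other cards and everything else in place. Stop with it upright and lined up (either face forward) over the long white socket of the grey card tester, its gold lower edge about one centimetre above the socket's mouth and not touching, so I can check the contacts. Finish still holding it there, steady in the gripper: do not insert it, put it down or let go.

Things in the scene. Friction and masses are not known exactly. Their poses are not given: they have to be found in the camera images.
- green_card: The one to move: green circuit card standing upright in one of the rack's three slots (which one varies): board 4 mm thick (its x), 110 mm long (y), 78 mm tall, topped by a grip bar of the same colour 10 mm thick (x), 90 mm long (y), 20 mm tall: 92 mm tall in all. Front and back alike, 80 to 170 g. Origin: middle of its lower (gold contact) edge; z up.
- green_card_grip (a point): middle of the green card's grip bar, 82 mm above the card's lower edge and 10 mm below its top; axes as the card's. The bar is free on both faces, with at least 38 mm to the next card's bar.
- blue_card: blue card, same shape as the green one; stays in the rack. Origin: middle of its lower edge.
- red_card: red card, same shape as the green one; stays in the rack. Origin: middle of its lower edge.
- rack: fixed black and grey card rack, 158 (x) by 127 (y) by 66 mm tall, left or right of the organiser. Three slots 48 mm apart along its x, 6.5 mm wide; cards stand along its y on its floor, 6 mm above the bench, their ends in upright grooves 60 mm tall, 12 mm deep (open between the ends). Grip bars are 78 to 98 mm above the bench. Origin: centre of its underside.
- tester: fixed grey card tester, 190 (x) by 200 mm (y), case 45 mm tall, on the other side of the organiser from the rack; a white socket block 36 by 148 mm stands on it, top 70 mm above the bench, its long dark mouth along the tester's y. Display, lamps and knobs rise under 10 mm. Origin: centre of its underside.
- tester_mouth (a point): centre of the socket's mouth, level with the socket block's top, 70 mm above the bench. The mouth is 12 mm wide (x) and 124 mm long (y), 25 mm deep; axes as the tester's.
- organiser: fixed parts organiser between rack and tester: grey drawer block with three red open bins on top, 280 mm long (x), 90 mm wide (y), top of the bins 130 mm above the bench. Origin: centre of its underside.
- multimeter: orange and black multimeter lying on the bench near the far edge, 76 by 150 by 42 mm; bystander. Origin: centre of its underside.
- solder_spool: steel-coloured solder spool standing flat, diameter 60 mm, 42 mm tall; bystander. Origin: centre of its underside.
- flux_bottle: white bottle with red cap, diameter 44 mm, 95 mm tall; bystander. Origin: centre of its underside.
Not all that is in view belongs to the job. What is shaped like the rack but pink is not meant. There is more than one size of the green_card; the job needs the larger.

How it is judged:
By the outcome, as a careful person would: the job done as asked, in the order asked, and still so for the second after the job is handed in, while the arm keeps its last pose, push and grip.
It also fails if it takes over 45 s, if anything falls off the work surface, if the arm or the gripper's body presses on something with over 40 N, if the wrist force passes 120 N, or if a joint passes its speed limit or range.

### The arm

A 6-joint arm with a two-finger parallel gripper is mounted at the origin on the work surface. World frame = base frame: x ahead of the robot, y to its left, z up, the work surface at z = 0. Lengths are in m, angles in rad, forces in N, time in s.
With the tool pointing down it reaches from about 0.2 to 0.875 m from the base axis. Payload 3.4 kg.
Tool frame: the origin (TCP) lies between the finger pads; the fingertips stand 25 mm ahead of it and the grasp point (between the pads) lies 6 mm ahead of it (r.nose_length is the z of the fingertips in the tool frame, in m); z points along the fingers, x is the direction in which the jaws open and shut, and the axes are right-handed (so a half turn about z gives the same grasp; the last joint's range is limited). The gripper opens to 94 mm and grips with 3 to 60 N. Pads are 16 mm wide; open, the fingers measure 119 mm over their backs; the gripper's body (75 mm by 177 mm) begins 78 mm behind the grasp point.
Start: joints at [-1.47, 0.276, 1.505, -0, 1.361, -0.121], TCP at [0.126, -0.561, 0.205] pointing down, gripper open.
Joint ranges: [-2.89, 2.89], [-0.75, 2.08], [0.22, 2.7], [-1.18, 4.32], [0.11, 2.71], [-2.7, 2.7]. Speed limits (rad/s): [2.57, 2.57, 3.14, 3.14, 3.14, 3.14].

### API

Orientations are given as a unit quaternion [w, x, y, z].
In Python, from plant import r, gripper_to, inverse_kinematics, vision, models, telemetry gives the robot as it stands. Calls block until the motion is done:
- r.move_to(position, orientation): joint-space move of the TCP to a pose.
- r.move_l(position, rot=None, vel=0.15, guard=None): straight line of the TCP; rot=None keeps the orientation; vel is the mean speed in m/s. With guard (N) it stops when the force on the tool has changed by that much, and returns True; else False.
- r.movej(angles): joint-space move.
- gripper_to(opening, f_grip=None): finger opening in m; f_grip is the grip in N (None keeps the last); returns when the fingers have stopped.
- r.hold(seconds).
- inverse_kinematics(position, orientation): joint angles nearest the present ones, or None.
- vision.snapshot(name): name is "scene" or "top"; returns the picture (480x640x3 uint8, red, green, blue); there is no depth.
- vision.get_calibration(name): a dict with "fx", "fy", "cx", "cy" (pixels), "position" and "orientation" of the camera in the world. Camera axes: x right, y down, z forward; pixel columns grow to the right and rows downward; lengths in m; the calibration is good to about 2 mm. A picture is of the moment at which its call begins. get_calibration takes no time and is no camera call.
A pose or a line that the arm cannot do raises r.PlanningError and nothing moves.
- r.sign_off(): hands the job in, once; it reports no verdict.
Trained networks look in the newest picture that a camera, given by its name, has taken for a name from the list of things; names that differ only in an ending like _2 or _b are one class to them, and where a whole thing is asked for, a point or a joint stands for the part that bears it (a point fixed in the world has none). Each returns a list of dicts, best first, with "score" (0 to 1); they miss things now and then, are a little off and sometimes report something else, mostly with a low value. They report only what shows in the picture. A call takes as long as a camera call. They do not tell look-alikes from the thing itself.
- models.boxes_of(thing, camera): "at" ([x, y, z] in m, in world coordinates, good to about 4 mm: the middle of the surface that is visible of it).
- models.regions_of(thing, camera): "pixels" (480x640 bool, what is visible of it).
- models.mark_of(thing, camera): "at" ([x, y, z] in m, in world coordinates, good to about 4 mm: a listed point, or the origin of a listed thing).
Readings, each from a call of its own:
- telemetry.current_t(): time.
- telemetry.current_joints(): joint angles.
- telemetry.current_dq(): joint speeds.
- telemetry.current_joint_efforts(): joint torques, N m.
- telemetry.current_ee_pos(): TCP position.
- telemetry.current_tool_rot(): TCP orientation.
- telemetry.current_wrist_force(): force on the tool from outside, world axes, zero at the start.
- telemetry.current_torque(): the same for the moment, N m.
- telemetry.current_opening(): finger opening in m.
Only numpy, scipy, OpenCV 4.12 (cv2) and the standard library are available. Lean on these libraries where they do the work, as an engineer would, in place of code of your own. Each camera call takes 0.05 s, during which the arm holds its last target. There are 200 camera calls.

## Working session

There is one attempt and no reset: what is moved stays moved. The work goes in short steps, each a Python script; the robot and the scene stay as the last script left them, time stands still between calls to the robot, and variables do not carry over. Pictures are saved under pics/ and viewed, about 8 in all and at most 12, crops included, and the job is handed in when it is done.

```bash
mkdir -p pics; ls; python3 - <<'E'
from plant import r, vision, models, telemetry
import cv2, numpy as np
for c in ("scene","top"):
    im=vision.snapshot(c); cv2.imwrite(f"pics/{c}0.png",im[:,:,::-1])
    k=vision.get_calibration(c); print(c,k)
    for t in ["green_card","green_card_grip","blue_card","red_card","rack","tester","tester_mouth","organiser","multimeter","solder_spool","flux_bottle"]:
        print(t,[(np.round(d["at"],3).tolist(),round(d["score"],2)) for d in models.mark_of(t,c)])
E
```

```text
pics
scene {'fx': 445.66160856280464, 'fy': 445.66160856280464, 'cx': 315.1464439920425, 'cy': 238.33822408799404, 'position': array([ 1.1898642 , -0.14798429,  0.63160161]), 'orientation': array([-0.3127465 ,  0.66888195,  0.61013294, -0.28727052])}
green_card [([0.322, -0.132, -0.0], 0.93), ([0.745, 0.214, 0.0], 0.3)]
green_card_grip [([0.414, -0.27, 0.09], 0.97), ([0.514, -0.282, 0.008], 0.29)]
blue_card [([0.742, 0.214, 0.006], 0.63), ([0.511, -0.281, 0.005], 0.56)]
red_card []
rack [([0.468, -0.276, 0.001], 0.78), ([0.657, -0.44, 0.001], 0.57)]
tester [([0.457, 0.246, -0.004], 0.65)]
tester_mouth [([0.456, 0.238, 0.069], 0.94)]
organiser [([0.506, -0.002, -0.001], 0.57), ([0.734, 0.018, -0.0], 0.33), ([0.466, -0.276, 0.002], 0.29)]
multimeter []
solder_spool [([0.743, 0.213, 0.003], 0.59)]
flux_bottle [([0.737, 0.022, -0.003], 0.88)]
top {'fx': 441.2597293454405, 'fy': 441.2597293454405, 'cx': 312.06742102447095, 'cy': 244.20295171840556, 'position': array([ 0.47807273, -0.06254683,  0.93929519]), 'orientation': array([ 0.01599803, -0.70137727,  0.71181444, -0.03367793])}
green_card [([0.415, -0.27, 0.005], 0.74), ([0.318, -0.131, 0.001], 0.65)]
green_card_grip [([0.733, 0.02, -0.001], 0.69), ([0.417, -0.27, 0.09], 0.55), ([0.318, -0.132, 0.062], 0.5)]
blue_card [([0.513, -0.286, 0.008], 0.64)]
red_card [([0.459, -0.275, 0.007], 0.57)]
rack [([0.657, -0.436, -0.002], 0.77), ([0.466, -0.278, 0.001], 0.64)]
tester [([0.456, 0.242, -0.002], 0.85)]
tester_mouth [([0.456, 0.238, 0.072], 0.94), ([0.458, 0.243, 0.0], 0.2)]
organiser [([0.502, 0.002, -0.0], 0.64)]
multimeter [([0.75, -0.16, 0.002], 0.87)]
solder_spool [([0.749, 0.21, -0.003], 0.85)]
flux_bottle [([0.731, 0.022, -0.002], 0.95)]
```

View pics/scene0.png

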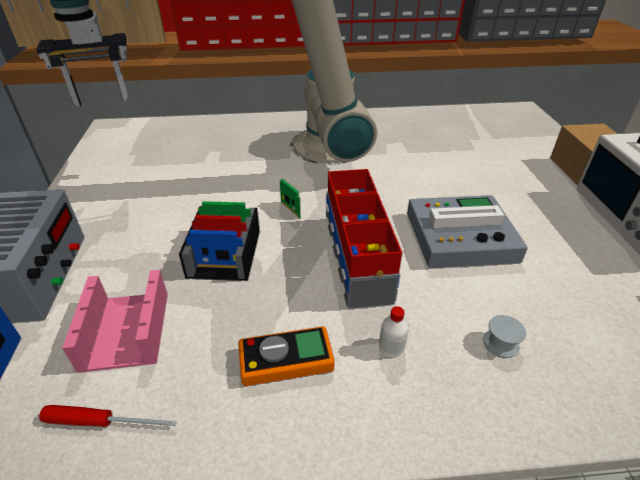

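View pics/top0.png

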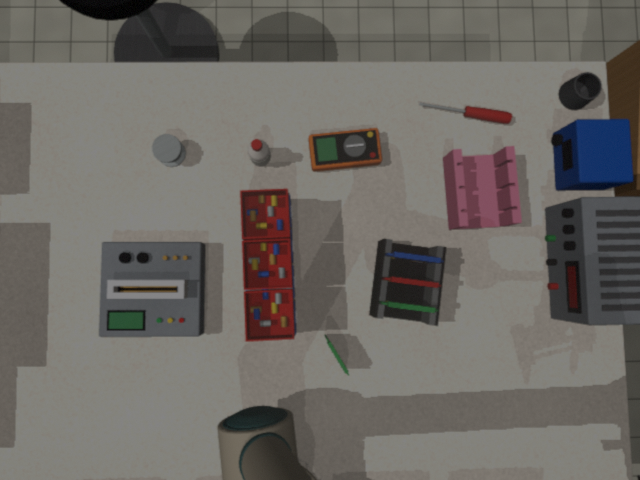

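The scene view shows the rack at about (222,240) with the large green card in its rearmost slot. The smaller green look-alike stands alone at (290,198), and the pink rack decoy is at (120,320). In the top view the green bar runs from (385,304) to (437,308). The tester mouth runs along row 289, columns 113–178. Next I'll get the yaws from segmentation.

```bash
cat > h.py <<'E'
from plant import r, gripper_to, inverse_kinematics, vision, models, telemetry
import cv2, numpy as np
from scipy.spatial.transform import Rotation as R
def ray(c,px,z):
    k=vision.get_calibration(c); q=k["orientation"]
    px=np.atleast_2d(px).astype(float)
    d=np.c_[(px[:,0]-k["cx"])/k["fx"],(px[:,1]-k["cy"])/k["fy"],np.ones(len(px))]
    d=R.from_quat([q[1],q[2],q[3],q[0]]).apply(d); p=k["position"]
    return p+d*((z-p[2])/d[:,2])[:,None]
def fit(c,mask,z):
    """centre and yaw (of the long axis, relative to world y) of a mask at height z"""
    v,u=np.nonzero(mask); w=ray(c,np.c_[u,v],z)[:,:2].astype(np.float32)
    (cx,cy),(a,b),_=rect=cv2.minAreaRect(w); m=w.mean(0)
    e=np.linalg.svd(w-m,full_matrices=False)[2][0]; e=e*np.sign(e[1])
    return np.round([cx,cy,*m,*sorted((a,b)),np.degrees(np.arctan2(-e[0],e[1]))],4)
def quat(yaw):  # tool down, tool x along the thing's x turned by yaw (rad)
    q=(R.from_euler("z",yaw)*R.from_euler("x",np.pi)).as_quat(); return np.array([q[3],*q[:3]])
def window(c,m,box):
    o=np.zeros_like(m); x0,x1,y0,y1=box; o[y0:y1,x0:x1]=m[y0:y1,x0:x1]; return o
E
python3 - <<'E'
from h import *
im=vision.snapshot("top"); h=cv2.cvtColor(im,cv2.COLOR_RGB2HSV); H,S,V=cv2.split(h)
g=window("top",(H>45)&(H<75)&(S>120)&(V>70),(370,450,290,330))
b=window("top",(H>100)&(H<125)&(S>120),(370,450,240,270)); rd=window("top",((H<8)|(H>172))&(S>120),(370,450,265,295))
w=window("top",(V>120)&(S<60),(105,188,275,303)); m=window("top",(V<115),(110,182,283,295))
for n,k,z in(("green",g,.098),("blue",b,.098),("red",rd,.098),("sock",w,.07),("mouth",m,.07)): print(n,k.sum(),fit("top",k,z))
print(telemetry.current_tool_rot(),quat(0),r.nose_length)
big=cv2.resize(np.hstack([im[270:330,365:455],im[265:315,100:190][:60] if 0 else cv2.copyMakeBorder(im[265:315,100:190],0,10,0,0,0)]),None,fx=4,fy=4)
cv2.imwrite("pics/c1.png",big[:,:,::-1])
E
```

```text
green 206 [ 0.4155 -0.2658  0.415  -0.2704  0.0088  0.0983 -8.1938]
blue 261 [ 0.5107 -0.2796  0.5102 -0.2819  0.0106  0.1049 -8.4497]
red 310 [ 0.4634 -0.2732  0.463  -0.2748  0.0117  0.1104 -8.1894]
sock 866 [ 0.4564  0.2414  0.4559  0.2428  0.0348  0.1462 -0.9689]
mouth 431 [ 0.4563  0.2413  0.4562  0.2419  0.0116  0.1236 -1.2862]
[ 1.32042444e-05  7.81033271e-01 -6.24489415e-01  1.39082334e-05] [6.123234e-17 1.000000e+00 0.000000e+00 0.000000e+00] 0.025
```

View pics/c1.png

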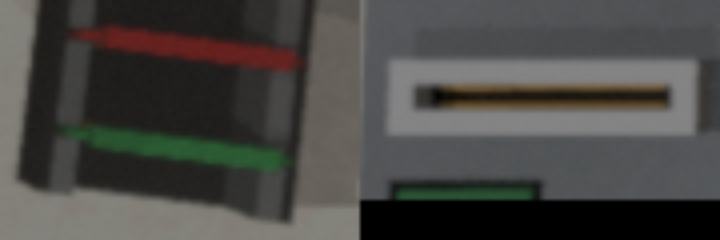

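The crop shows the green bar clear on both faces, with yaw about -8° and centre (0.415,-0.270). The mouth centre is (0.456,0.242), yaw about -1°. I'll narrow the jaws to 36 mm, which clears the red bar, and go above the card.

```bash
python3 - <<'E'
from h import *
y=np.radians(-7.8)
for yy in (y,y+np.pi):
    a=inverse_kinematics([.415,-.2704,.2],quat(yy)); b=inverse_kinematics([.456,.242,.27],quat(yy+np.radians(6.8)))
    print(np.round(a,2) if a is not None else a,np.round(b,2) if b is not None else b)
gripper_to(.036,10)
cand=[q for q in (quat(y),quat(y+np.pi)) if inverse_kinematics([.415,-.2704,.2],q) is not None]
q=min(cand,key=lambda q:abs(inverse_kinematics([.415,-.2704,.2],q)[5]))
r.move_to([.415,-.2704,.2],q)
r.move_l([.415,-.2704,.13],vel=.1)
print(telemetry.current_ee_pos(),np.round(telemetry.current_joints(),2),telemetry.current_opening(),telemetry.current_t())
im=vision.snapshot("scene"); t=vision.snapshot("top")
a=cv2.resize(im[120:300,140:300],None,fx=2.5,fy=2.5,interpolation=3); b=cv2.resize(t[220:340,350:470],(400,450))
cv2.imwrite("pics/c2.png",np.hstack([a,b])[:,:,::-1])
E
```

```text
[-0.72  0.16  1.68 -0.    1.31 -0.58] [ 0.35  0.16  1.51 -0.    1.48  0.37]
[-0.72  0.16  1.68  0.    1.31  2.56] None
[ 0.41532427 -0.27091212  0.13042642] [-0.72  0.21  1.79 -0.    1.14 -0.58] 0.03581685312681293 4.6167
```

View pics/c2.png

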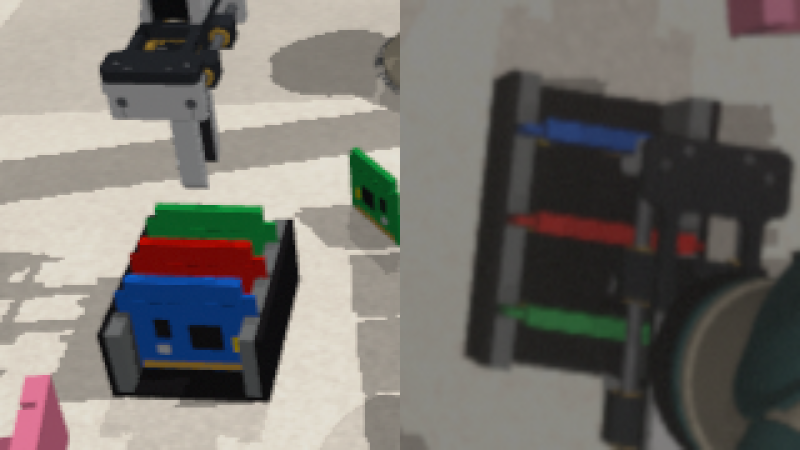

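The hover looks right: the front finger comes down between the green and red bars. I'll cross-check y from the scene view, then descend with a guard, grip and lift a little.

```bash
python3 - <<'E'
from h import *
print(ray("scene",[[202,203],[245.5,204]],.098).mean(0))
p=np.array([.415,-.2704,.096])
print("touch",r.move_l(p,vel=.06,guard=8),telemetry.current_ee_pos())
gripper_to(0.0,30); r.hold(.2)
print(telemetry.current_opening(),telemetry.current_wrist_force())
p=telemetry.current_ee_pos(); r.hold(.2)
r.move_l(p+[0,0,.03],vel=.06,guard=12)
print(telemetry.current_opening(),telemetry.current_wrist_force(),telemetry.current_ee_pos(),telemetry.current_torque(),telemetry.current_t())
im=vision.snapshot("scene")
cv2.imwrite("pics/c3.png",cv2.resize(im[120:300,140:300],None,fx=3,fy=3,interpolation=3)[:,:,::-1])
E
```

```text
[ 0.42059604 -0.26952707  0.098     ]
touch False [ 0.41510061 -0.27047413  0.09588941]
0.008240265649803747 [-0.25328079  0.00395233  2.55517196]
0.008171908954046684 [ 0.25350474 -0.68653998 -1.45542955] [ 0.41504862 -0.27044257  0.12632964] [-0.06284444 -0.09725702  0.02022199] 7.05
```

View pics/c3.png

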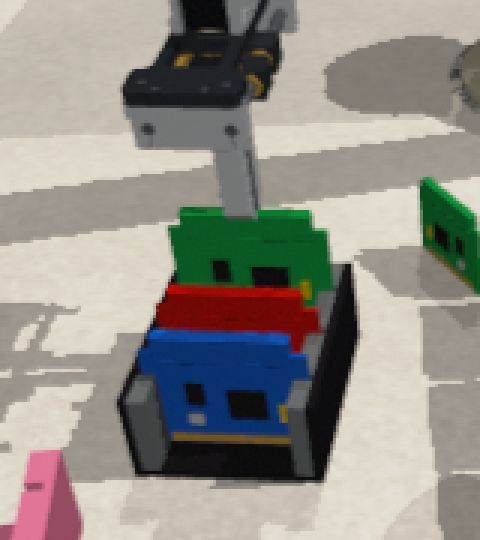

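The card is held (opening 8 mm, weight felt) and rising straight, and the other cards haven't moved. I'll lift it clear and carry it across to above the socket, still high.

```bash
python3 - <<'E'
from h import *
p=telemetry.current_ee_pos()
r.move_l([p[0],p[1],.285],vel=.1)
print(telemetry.current_opening(),telemetry.current_wrist_force())
r.move_l([.456,.242,.285],quat(np.radians(-1.1)),vel=.14)
r.move_l([.456,.242,.205],vel=.08,guard=10); r.hold(.5)
print(telemetry.current_opening(),telemetry.current_wrist_force(),telemetry.current_torque(),telemetry.current_ee_pos(),telemetry.current_t())
for c in("scene","top"):
    im=vision.snapshot(c)
    cv2.imwrite(f"pics/{c}4.png",cv2.resize(im[130:290,390:550] if c=="scene" else im[230:350,85:245],None,fx=4,fy=4,interpolation=3)[:600,:,::-1])
    for t in("green_card","green_card_grip","tester_mouth"): print(c,t,[(np.round(d["at"],3).tolist(),round(d["score"],2)) for d in models.mark_of(t,c)])
E
```

```text
0.008811584102981537 [ 0.11878487  0.0733644  -1.71683244]
0.008691795870508716 [-0.72160837  0.25573799 -0.95396408] [ 0.0011832  -0.10817019  0.00659517] [0.45602256 0.24200119 0.20508157] 14.3167
scene green_card [([0.32, -0.133, -0.003], 0.96), ([0.457, 0.242, 0.114], 0.68)]
scene green_card_grip [([0.32, -0.132, 0.062], 0.87), ([0.454, 0.24, 0.197], 0.72)]
scene tester_mouth [([0.458, 0.24, 0.071], 0.74)]
top green_card [([0.458, 0.241, 0.112], 0.92), ([0.319, -0.129, 0.001], 0.67)]
top green_card_grip [([0.319, -0.128, 0.062], 0.58)]
top tester_mouth [([0.46, 0.242, 0.073], 0.78)]
```

View pics/scene4.png

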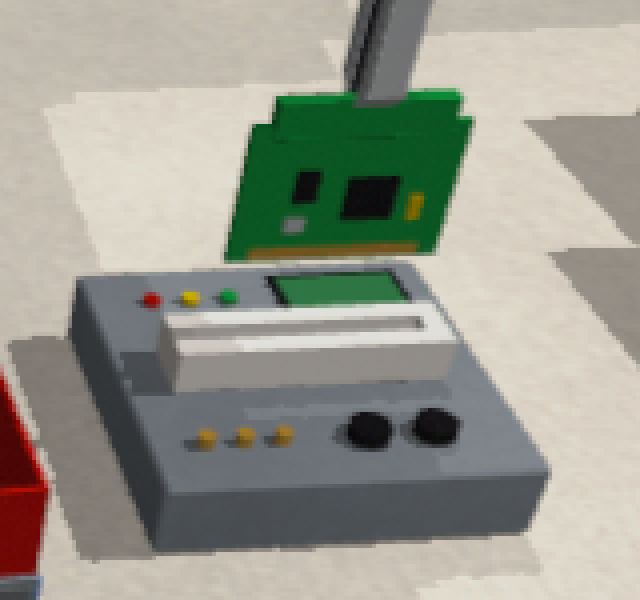

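View pics/top4.png

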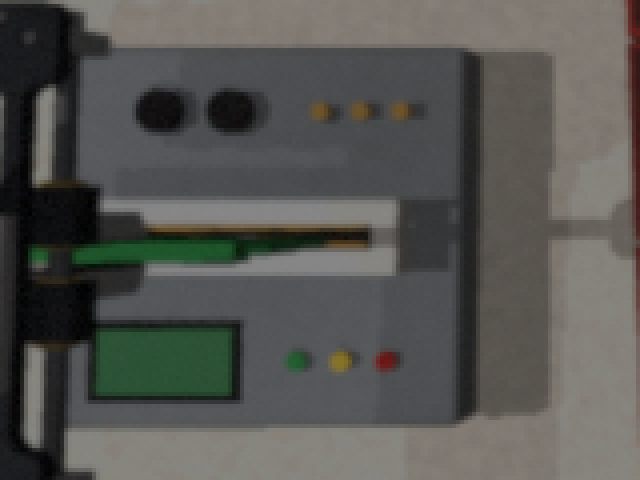

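The card hangs over the socket. In the scene crop its lower corners are at (228,262) and (437,252). In the top crop the bar runs from (75,258) to (240,245), so I'll measure yaw, tilt and centring properly.

```bash
python3 - <<'E'
from h import *
def onx(px,x):
    k=vision.get_calibration("scene"); p=k["position"]; w=ray("scene",px,0.); d=w-p
    return p+d*((x-p[0])/d[:,0])[:,None]
im=vision.snapshot("scene");H,S,V=cv2.split(cv2.cvtColor(im,cv2.COLOR_RGB2HSV))
g=window("scene",((H>45)&(H<80)&(S>120)),(440,515,148,199))
v,u=np.nonzero(g); w=onx(np.c_[u,v],.458)
print("green y range",w[:,1].min(),w[:,1].max(),"z",w[:,2].min(),w[:,2].max())
f=lambda a:390+(a[0]+.5)/4-.5
P=lambda L:[[390+a/4-.4,130+b/4-.4] for a,b in L]
print("corners LL LR UL UR\n",np.round(onx(P([(228,262),(437,256),(251,124),(472,117),(275,95),(462,92)]),.458),4))
print("sock top corners\n",np.round(ray("scene",P([(160,318),(178,355),(458,343),(432,304)]),.07),4))
t=vision.snapshot("top");H,S,V=cv2.split(cv2.cvtColor(t,cv2.COLOR_RGB2HSV))
g=(H>45)&(H<80)&(S>120)&(V>60)
cols=range(112,144); 
for name,sel in(("lower",max),("upper",min)):
    pts=[(c,sel(np.nonzero(g[283:302,c])[0])+283) for c in cols if g[283:302,c].any()]
    w=ray("top",pts,.207); a=np.polyfit(w[:,1],w[:,0],1); print(name,len(pts),"yaw",np.degrees(np.arctan(-a[0])),w[0],w[-1])
    print([p[1] for p in pts])
print(telemetry.current_t())
E
```

```text
green y range 0.1854442419093518 0.29530587374628126 z 0.10195683584639836 0.21161543974098707
corners LL LR UL UR
 [[0.458  0.1877 0.1149]
 [0.458  0.2993 0.1115]
 [0.458  0.1837 0.1955]
 [0.458  0.2949 0.1933]
 [0.458  0.1925 0.2107]
 [0.458  0.2859 0.2074]]
sock top corners
 [[0.4426 0.164  0.07  ]
 [0.4754 0.1639 0.07  ]
 [0.479  0.313  0.07  ]
 [0.4439 0.3136 0.07  ]]
lower 32 yaw -0.14212854031586278 [0.45252209 0.24677808 0.207     ] [0.45494217 0.19665058 0.207     ]
[np.int64(294), np.int64(294), np.int64(294), np.int64(294), np.int64(294), np.int64(294), np.int64(294), np.int64(294), np.int64(295), np.int64(294), np.int64(294), np.int64(294), np.int64(294), np.int64(294), np.int64(294), np.int64(294), np.int64(294), np.int64(294), np.int64(294), np.int64(294), np.int64(294), np.int64(294), np.int64(294), np.int64(294), np.int64(294), np.int64(294), np.int64(294), np.int64(294), np.int64(294), np.int64(294), np.int64(294), np.int64(292)]
upper 32 yaw 1.0398033582581758 [0.45739876 0.24685581 0.207     ] [0.45657086 0.19666865 0.207     ]
[np.int64(291), np.int64(291), np.int64(291), np.int64(291), np.int64(291), np.int64(291), np.int64(291), np.int64(291), np.int64(291), np.int64(291), np.int64(290), np.int64(290), np.int64(290), np.int64(290), np.int64(290), np.int64(290), np.int64(291), np.int64(290), np.int64(290), np.int64(290), np.int64(290), np.int64(290), np.int64(290), np.int64(290), np.int64(290), np.int64(290), np.int64(290), np.int64(290), np.int64(290), np.int64(290), np.int64(290), np.int64(291)]
14.8167
```

Corner picks are only good to about 1 px (2 mm), so I'll fit the card's pose to its silhouette in both cameras, taking the small lean from that.

```bash
cat > fitcard.py <<'E'
from h import *
from scipy.optimize import minimize
def box(sx,sy,z0,z1): return np.array([[a*sx/2,b*sy/2,z] for a in(-1,1) for b in(-1,1) for z in(z0,z1)])
B=[box(.004,.11,0,.078),box(.010,.09,.072,.092)]
K={c:vision.get_calibration(c) for c in("scene","top")}
def proj(c,w):
    k=K[c]; q=k["orientation"]; d=R.from_quat([q[1],q[2],q[3],q[0]]).inv().apply(w-k["position"])
    return np.c_[k["fx"]*d[:,0]/d[:,2]+k["cx"],k["fy"]*d[:,1]/d[:,2]+k["cy"]]
def cover(c,pose,roi,off,s=8):
    x0,x1,y0,y1=roi; m=np.zeros(((y1-y0)*s,(x1-x0)*s),np.uint8); rot=R.from_euler("ZYX",pose[3:])
    for b in B:
        p=(proj(c,rot.apply(b)+pose[:3])+off+.5-[x0,y0])*s-.5
        cv2.fillConvexPoly(m,cv2.convexHull(np.round(p*16).astype(np.int32)),1,shift=4)
    return cv2.resize(m.astype(np.float32),(x1-x0,y1-y0),interpolation=cv2.INTER_AREA)
def seen(im,roi):
    x0,x1,y0,y1=roi; s=8
    im=cv2.resize(im[y0:y1,x0:x1],None,fx=s,fy=s,interpolation=cv2.INTER_LINEAR)
    H,S,V=cv2.split(cv2.cvtColor(im,cv2.COLOR_RGB2HSV)); m=((H>14)&(H<85)&(S>105)&(V>45)).astype(np.uint8)
    cs=cv2.findContours(m,cv2.RETR_EXTERNAL,cv2.CHAIN_APPROX_NONE)[0]; o=np.zeros_like(m)
    cv2.drawContours(o,[max(cs,key=cv2.contourArea)],-1,1,-1)
    return cv2.resize(o.astype(np.float32),(x1-x0,y1-y0),interpolation=cv2.INTER_AREA)
def run(x0,rois,excl,ims,cams):
    S={c:seen(ims[c],rois[c]) for c in cams}
    W={c:np.ones_like(S[c]) for c in cams}
    for c,(a,b,u,v) in excl.items(): 
        r0=rois[c]; W[c][u-r0[2]:v-r0[2],a-r0[0]:b-r0[0]]=0
    sc=np.array([.004]*3+[.06]*3)
    def cost(p):
        pose=x0+p[:6]*sc; return sum((W[c]*(cover(c,pose,rois[c],p[6+2*i:8+2*i])-S[c])**2).sum() for i,c in enumerate(cams))+.3*(p[6:]**2).sum()+.02*(p[:6]**2).sum()
    n=6+2*len(cams); best=None
    for k in range(3):
        st=np.zeros(n) if best is None else best.x
        f=minimize(cost,st,method="Nelder-Mead",options=dict(maxiter=1500,initial_simplex=np.vstack([st,st+.5*np.eye(n)])))
        best=f if best is None or f.fun<best.fun else best
    return x0+best.x[:6]*sc,best.x[6:],cost(np.zeros(n)),best.fun,S
E
python3 - <<'E'
from fitcard import *
ims={c:vision.snapshot(c) for c in("scene","top")}; np.savez("ims.npz",**ims)
x0=np.array([.456,.242,.115,np.radians(-1.1),0,0])
rois={"scene":(440,516,146,199),"top":(108,182,280,303)}; ex={"scene":(472,500,146,158)}
for cams in(["scene","top"],["scene"]):
    p,o,c0,c1,S=run(x0,rois,{k:v for k,v in ex.items()if k in cams},ims,cams)
    print(cams,np.round(p[:3],4),"yaw,ty,tx deg",np.round(np.degrees(p[3:]),2),"off",np.round(o,2),c0,c1,[s.sum() for s in S.values()])
E
```

```text
['scene', 'top'] [0.4531 0.2436 0.1138] yaw,ty,tx deg [ 1.08  1.2  -0.3 ] off [-0.73  0.24 -2.82  0.37] 173.447265625 79.37117143755474 [np.float32(2057.3281), np.float32(191.1875)]
['scene'] [0.4402 0.2518 0.099 ] yaw,ty,tx deg [-1.1  -0.92  0.25] off [-0.18 -2.02] 54.623046875 5.147313804075702 [np.float32(2057.3281)]
```

The scene silhouette fits well: yaw -1.1° and tilts under 1°, so the card is upright. The top-view fit is poor because the mask picks up gold from the mouth, so I'm not using it. The card-to-mouth offset is about (-1, +1.5) mm. I'll correct that, lower to a 10 mm gap and look.

```bash
python3 - <<'E'
from fitcard import *
print(r.move_l([.457,.2405,.1705],quat(np.radians(-1.1)),vel=.05,guard=6)); r.hold(.7)
print(telemetry.current_opening(),telemetry.current_wrist_force(),telemetry.current_ee_pos(),telemetry.current_dq().round(4) ,telemetry.current_t())
ims={c:vision.snapshot(c) for c in("scene","top")}
cv2.imwrite("pics/f5.png",np.hstack([cv2.resize(ims["scene"][150:260,400:530],(520,440),interpolation=3),cv2.resize(ims["top"][270:310,100:190],(270,440),interpolation=3)*1])[:,:,::-1])
for c in ims:
    for t in("green_card","green_card_grip","tester_mouth"): print(c,t,[(np.round(d["at"],3).tolist(),round(d["score"],2)) for d in models.mark_of(t,c)])
cv2.imwrite("pics/f6.png",ims["scene"][:,:,::-1])
E
```

```text
False
0.008530602554005326 [-0.02769452 -0.16348873 -2.14685047] [0.45697121 0.24049886 0.17050432] [-0.0004  0.0032 -0.0003 -0.001  -0.0013 -0.0007] 16.4583
scene green_card [([0.46, 0.241, 0.08], 0.95), ([0.324, -0.128, 0.001], 0.87)]
scene green_card_grip [([0.319, -0.134, 0.064], 0.56)]
scene tester_mouth [([0.456, 0.238, 0.072], 0.76)]
top green_card [([0.319, -0.13, 0.0], 0.67), ([0.458, 0.243, 0.08], 0.59)]
top green_card_grip [([0.46, 0.245, 0.165], 0.72), ([0.32, -0.134, 0.063], 0.57)]
top tester_mouth [([0.458, 0.24, 0.073], 0.95)]
```

View pics/f5.png

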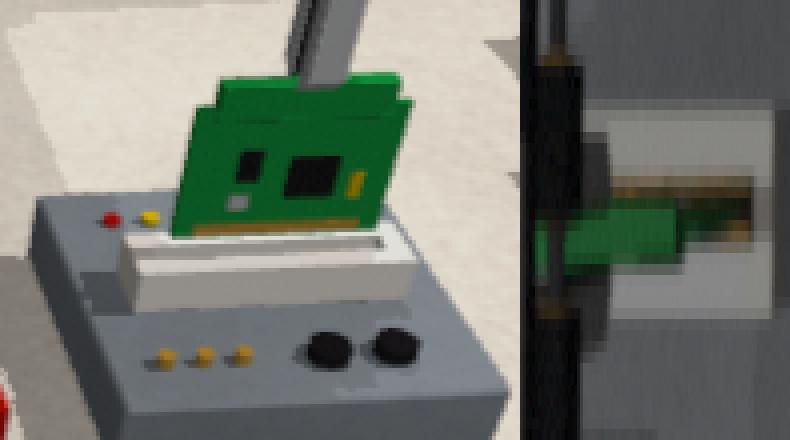

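View pics/f6.png

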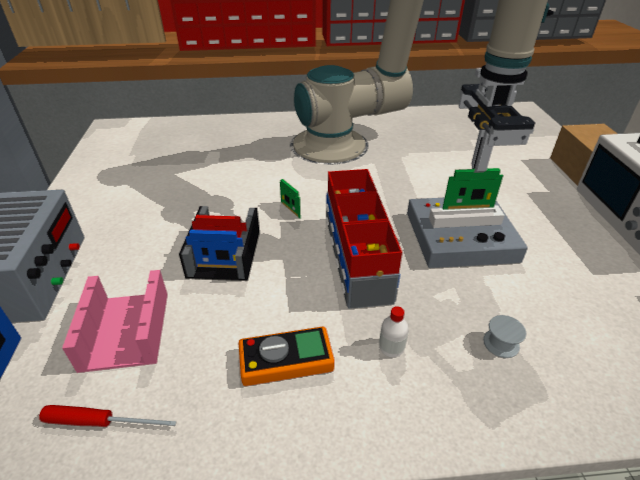

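The gap shows and everything else is in place. The marks suggest y may be 2–3 mm high, so I'll do one relative check in the same image.

```bash
python3 - <<'E'
from fitcard import *
ims={"scene":cv2.imread("pics/f6.png")[:,:,::-1].copy(),"top":vision.snapshot("top")}
k="scene"; rois={k:(440,508,160,215)}
H,S,V=cv2.split(cv2.cvtColor(ims[k],cv2.COLOR_RGB2HSV))
# offset fixed-pose: only image shift free + angles -> compare with the socket's image shift
s=seen(ims[k],rois[k]); W=np.ones_like(s); W[:15,30:52]=0
def cost(p): return (W*(cover(k,np.array([.457,.2405,.0805,-.019+p[2]*.03,p[3]*.03,p[4]*.03]),rois[k],p[:2])-s)**2).sum()
f=minimize(cost,np.zeros(5),method="Nelder-Mead",options=dict(maxiter=2000,initial_simplex=np.vstack([np.zeros(5),np.eye(5)])))
print("card px shift",f.x[:2],"dyaw,ty,tx deg",np.degrees(f.x[2:]*.03),f.fun)
# socket white block silhouette (V bright, not bench): corners expected vs seen
yaw=R.from_euler("z",np.radians(-1.1))
c=yaw.apply([[-.018,-.074,0],[.018,-.074,0],[.018,.074,0],[-.018,.074,0]])+[.4563,.2415,.07]
P=proj(k,c); print("socket corners predicted in 4x crop",np.round((P+.5-[400,150])*4).tolist())
img=cv2.resize(ims[k][150:260,400:530],None,fx=6,fy=6,interpolation=3)
for a in P: cv2.circle(img,tuple(int(v) for v in np.round((a+.5-[400,150])*6)),3,(255,0,255),-1)
cv2.imwrite("pics/f7.png",img[240:560,100:720,::-1])
E
```

```text
card px shift [-0.73802613 -0.05197707] dyaw,ty,tx deg [ 2.01976622  1.61411518 -0.30498845] 22.952392578125
socket corners predicted in 4x crop [[124.0, 232.0], [143.0, 272.0], [420.0, 259.0], [393.0, 220.0]]
```

View pics/f7.png

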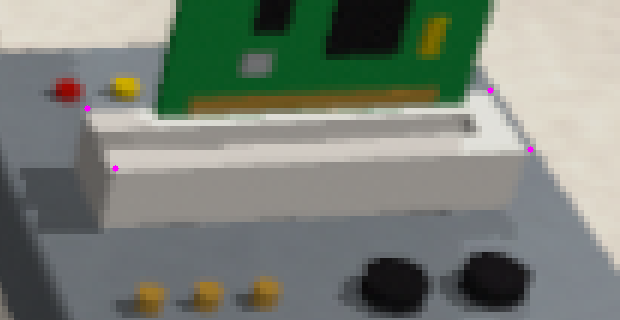

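In the same image, the card and socket shifts from prediction agree to within about 0.3 px (0.6 mm), so it's centred. I'll hand it in.

```bash
python3 - <<'E'
from h import *
print(telemetry.current_ee_pos(),telemetry.current_opening(),telemetry.current_wrist_force(),telemetry.current_t()); r.sign_off()
E
```

```text
[0.45700194 0.24049236 0.17047318] 0.008545034795204465 [ 0.27931465 -0.2168782  -1.31113791] 16.9083
the job is handed in; nothing more can be done
```

I lifted the large green card straight out of its slot by the grip bar and carried it over the organiser. It is now held upright over the tester's socket, and I've handed the job in at about 17 s of the 45 s allowed.

**Last checks:**
- **Gap:** the lower edge is at about z = 0.080 m, about 10 mm above the mouth. I got this from the tool height, and both cameras' card readings gave the same value.
- **Centring:** the scene image puts the card within about 1 mm of the mouth. The trained networks disagreed somewhat, putting it up to 3–4 mm off (scene) and 3 mm off (top).
- **Angles:** the gripper is set to the tester's yaw of about -1°. The clean fit, taken 35 mm higher, showed the card leaning less than 1°. A poorer fit at the final pose suggested 2° more yaw and 1.6° of lean, and the top-view fit was unusable. I went with the gripper's angle and the clean fit.
- **Hold and surroundings:** the grip was steady with no contact force. The final picture shows the other two cards and everything else where they were.

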